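# Raise the pop-up socket tower to its service stop and hold it up

## Task

The socket tower in the worktop has tripped and its reset switch is low on the column. Swing the splash hood back and set it down gently on its open stop, then squeeze the two release buttons of the tower's grip together and draw the tower straight up, past its first stop to the second one at full height. It does not lock up there and sinks if let go, so finish still holding it at full height with the buttons squeezed and the hood left open, and leave the other things on the worktop where they are.

Things in the scene. Friction and masses are not known exactly. Their poses are not given: they have to be found in the camera images.
- tower_base (a point): centre of the fixed steel flange (150 x 132 x 8 mm) of the pop-up socket tower, at worktop height on the tower's vertical axis. z up, x towards the hood's hinge (the back, roughly away from the robot), y left of that. The tower may stand turned about z; its parts share this heading when shut. It is a square two-section telescope sunk in the worktop, under a grey splash hood.
- hood_hinge (a point): middle of the hood's hinge axis, 80 mm behind the tower's axis (+x) and 50 mm above the worktop; the axis runs along this frame's y. Fixed.
- hood_tab (a point): centre of the round end of the hood's pull tab: 24 mm wide along y (the hinge direction), 15 mm thick, 28 mm out from the middle of the hood's front wall. With the hood shut it is 40 mm above the worktop, 158 mm in front of the hinge axis and 10 mm below it. Moves and turns with the hood. Pinched on its two side faces (along y) it can turn between the fingers.
- hood (a joint): angle of the grey splash hood (132 x 116 mm, its top 78 mm above the worktop when shut, about 0.14 kg, lightly damped hinge) about its hinge, rad: 0 shut, 2.0 open and resting on its stop, leaning back past upright. Left alone it falls shut below about 1.2, stays where it is from about 1.3 to 1.6, and sinks back onto the stop above about 1.8.
- grip (a point): centre of the grip between its two buttons, on the tower's axis; tower down: 44 mm above the worktop, under the hood. Block 30 mm square, 18 to 70 mm above the worktop, with a black ribbed button on its left (+y) and right (-y) face, each 22 wide, 34 tall; 42 mm over both buttons when out, 32 mm when fully in. The cap and collar round its foot are at most 19 mm above the worktop.
- button_left (a joint): travel of the left release button, m: 0 out, 0.005 fully in (towards the tower's axis). Spring, 2.7 N at rest to 7.2 N fully in. Bolts hold the tower down until both buttons are in by about 0.004.
- button_right (a joint): the same for the right release button.
- column (a joint): height of the tower above rest, m: 0 down (locked), 0.080 first stop (locks there if the buttons are out), 0.160 second stop: full height, solid end of travel, no lock. The moving parts weigh about 0.6 kg and are damped (25 N per m/s), so drawing it up takes about 6 to 10 N. The fingers must stay closed on the buttons all the way.
- blue_cup_mid (a point): straight cup without handle, 65 mm across, 78 mm tall, right of the tower; centre, half-way up. Bystander.
- pattern_cup_mid (a point): straight cup without handle with a check pattern, 65 mm across, 78 mm tall, left of the tower; centre, half-way up. Bystander.
- rice_bowl_mid (a point): upturned bowl, 109 mm across, 55 mm tall, on the right; centre, half-way up. Bystander.
- whetstone_mid (a point): grey whetstone in its holder, 100 x 62 x 38 mm, front right; centre, half-way up. Bystander.
- dish_brush_mid (a point): wooden dish brush, 154 x 61 x 46 mm, in front, near the worktop's edge; centre, half-way up. Bystander.

How it is judged (in metres and radians):
On the way, in this order (a step that is already met when the one before it is completed fails the run):
1. the splash hood rests open on its stop while the tower is still down (value of joint hood above 1.93 rad and velocity of joint hood between -0.1 and 0.1 rad/s and value of joint column below 0.01 m), for 0.2 s.
2. the tower is drawn up past its first stop with both buttons squeezed (value of joint column above 0.095 m and value of joint each of button_left, button_right above 0.003 m), for 0.1 s.
At the end, for the whole second after the job is handed in: The program ends with the fingers still gripping the tower (more than 5 N), both buttons in by more than 3 mm, the tower at rest within 6 mm of full height (second stop), and the hood still open within 0.1 rad of its stop (value of joint column above 0.154 m and velocity of joint column between -0.02 and 0.02 m/s and value of joint each of button_left, button_right above 0.003 m and contact force between the fingers and column above 5 N and value of joint hood above 1.9 rad); the arm keeps its last pose, push and grip.
It fails at once if the hood is slammed onto its open stop (faster than 1.6 rad/s in the last 0.1 rad) (value of joint hood above 1.9 rad and velocity of joint hood above 1.6 rad/s).
It fails at once if a cup, the bowl, the whetstone or the brush is moved by more than 20 mm (distance of any of blue_cup_mid, pattern_cup_mid, rice_bowl_mid, whetstone_mid, dish_brush_mid from where it was at the start of the episode above 0.02 m).
It also fails if it takes over 54 s, if anything falls off the work surface, if the arm or the gripper's body presses on something with over 40 N, if the wrist force passes 120 N, or if a joint passes its speed limit or range.

## Robot

A 7-joint arm with a two-finger parallel gripper is mounted at the origin on a cart in front of the work surface, level with it; the furniture and walls round the work are solid. World frame = base frame: x ahead of the robot, y to its left, z up, the work surface at z = 0. Lengths are in mm, angles in rad, forces in N, time in s.
With the tool pointing down it reaches from about 425 to 1025 mm from the base axis. Payload 9.4 kg.
Tool frame: the origin (TCP) lies midway between the tips of the shut fingers; the grasp point (between the pads) lies 19 mm behind it; x points along the fingers, z is the direction in which the jaws open and shut, and the axes are right-handed (so a half turn about x gives the same grasp; the last joint's range is limited). The gripper opens to 93 mm and grips with 3 to 60 N. Pads are 15 mm wide; open, the fingers measure 128 mm over their backs; the gripper's body (75 mm by 188 mm) begins 65 mm behind the grasp point.
Start: joints at [-0.077, 0.599, -0.003, 1.599, 0.002, 0.943, -0.08], TCP at [724.999, -0.008, 218.618] pointing down, gripper open.
Joint ranges: [-2.57, 2.57], [-0.35, 1.97], [-1.29, 1.29], [0.11, 2.56], [-1.05, 4.19], [0.11, 1.86], [-2.63, 2.63]. Speed limits (rad/s): [2.22, 2.22, 3.01, 3.01, 3.14, 3.14, 3.14].

## Interface

Orientations are given as [roll, pitch, yaw] about the fixed x, y, z axes, in that order (R = Rz(yaw) Ry(pitch) Rx(roll)).
In Python, from rig import telemetry, grab_frame, manip gives the robot as it stands. The module is installed in compiled form; this text tells all that it offers.
- The arm moves only by the tool arm_command, never from a script. Its argument "plan" is a list of rows, each an object of numbers: "dx", "dy", "dz": the shift along the tool's x, y, z in m; "ax", "ay", "az": the turn, a rotation vector about the tool's x, y, z in rad; "fingers": the closure, from 0 (fully open) to 1 (shut). A call has 1 to 10 rows; each row is the pose to reach, as a shift and turn from the pose measured when the call began, along the tool's axes at that moment; what a row does not reach only later rows make up. A row lasts 1/10 s, in which the tool goes at most 50 mm and 8.59 degrees, less where a joint would pass 70% of its speed; a pose out of reach is approached as far as the arm can. A call with a gripper value outside its range is refused whole. The fingers move at their own pace and stop on an object; "force" is the grip in N (left out, the last holds). Time passes only in rows, so rows that repeat a pose let the fingers close. It gives the time, the measured TCP pose, the force and the opening at its end, in the units of the state.
- telemetry.read_state(): the state, without advancing time (a new reading comes with each control period).
- grab_frame(name): name is "scene" or "side" or "wrist"; returns a dict with "frame" (400x640x3 uint8, red, green, blue), "fx", "fy", "cx", "cy" (pixels), "R" (3x3) and "t" (3): a world point X has camera coordinates R X + t; the wrist camera has in their place "T_tool_cam" (4x4, takes a point from camera to tool coordinates, whose origin is the TCP and whose axes are the tool frame's). Camera axes: x right, y down, z forward; pixel columns grow to the right and rows downward; lengths in mm; the calibration is good to about 2 mm. A picture is of the moment at which its call begins: read the wrist's pose just before it. There is no depth.
- manip.job_done(): hands the job in, once; it reports no verdict.
The state is a dict: "time": time; "joint_positions": joint angles; "joint_vel": joint speeds; "tau": joint torques, N m; "position": TCP position; "tool_rot": TCP orientation; "ft_force": force on the tool from outside, world axes, zero at the start; "ft_torque": the same for the moment, N m; "gripper_width": finger opening in mm.
Only numpy, scipy, OpenCV 4.12 (cv2) and the standard library are available. Lean on these libraries where they do the work, as an engineer would, in place of code of your own. Each camera call takes 0.05 s, during which the arm holds its last target.

## Working session

There is one attempt and no reset: what is moved stays moved. The work goes in short steps, Python scripts to look and compute and a tool call to move; the robot and the scene stay as the last step left them, time stands still between calls to the robot, and variables do not carry over. Pictures are saved under pics/ and viewed, and the job is handed in when it is done.

Besides the shell and the picture viewer there is one more tool, called as name(argument=value, ...) on one line, values as JSON. arm_command: Moves the arm, as the interface text tells. Its arguments: {"type":"object","properties":{"plan":{"type":"array"},"force":{"type":"number"}},"required":["plan"]}

```bash
mkdir -p pics; cat > h.py <<'E'
import numpy as np,cv2
from rig import telemetry, grab_frame, manip
def save(name,fn):
    f=grab_frame(name); cv2.imwrite('pics/'+fn,f['frame'][:,:,::-1]); return f
E
python3 - <<'E'
from h import *
import pickle
s=telemetry.read_state(); print(s)
d={}
for n in ('scene','side','wrist'):
    f=save(n,n+'0.png'); d[n]=f
    print(n,{k:v for k,v in f.items() if k!='frame'})
pickle.dump((s,d),open('f0.pkl','wb'))
E
```

```text
{'time': 0.0, 'joint_positions': array([-0.07668808,  0.60012942, -0.0025549 ,  1.6001052 ,  0.0017977 ,
        0.94290467, -0.07978069]), 'joint_vel': array([ 5.59851378e-04,  9.58554798e-04, -3.24118542e-05,  7.44036063e-04,
        1.09863309e-03, -2.34410234e-04,  5.96861508e-04]), 'tau': array([ 5.70884713e-04, -7.65060925e+01,  1.49801854e+00, -2.52344084e+01,
       -5.23842021e-02,  1.69115182e-02,  2.08527672e-04]), 'position': array([ 7.24520740e+02, -1.81474484e-02,  2.17765515e+02]), 'tool_rot': array([-3.05513435,  1.56925194, -3.05506022]), 'ft_force': array([ 0.96075799, -0.91060238,  0.08976831]), 'ft_torque': array([ 0.0065805 , -0.04483648,  0.0301568 ]), 'gripper_width': 92.95886541205634}
scene {'fx': 384.90809240160905, 'fy': 384.90809240160905, 'cx': 320.77219002306475, 'cy': 199.87973603897632, 'R': array([[ 0.90980991, -0.41440411, -0.02269728],
       [-0.30063455, -0.62035592, -0.72441521],
       [ 0.28612025,  0.66590372, -0.68899016]]), 't': array([-526.42270955,   31.43219476,  931.98196201])}
side {'fx': 510.05218348717045, 'fy': 510.05218348717045, 'cx': 317.3766936567859, 'cy': 206.4432082766572, 'R': array([[ 0.87210505, -0.48930041,  0.00423042],
       [-0.31267493, -0.563905  , -0.76435956],
       [ 0.376387  ,  0.66527908, -0.64477637]]), 't': array([-529.78096465,   65.10409758, 1179.36180533])}
wrist {'fx': 303.2146410371547, 'fy': 303.2146410371547, 'cx': 323.0682910648148, 'cy': 196.74767320210455, 'T_tool_cam': array([[-4.39487982e-04, -2.67558702e-01,  9.63541461e-01,
        -1.66588381e+02],
       [ 7.57352400e-04, -9.63541367e-01, -2.67558331e-01,
         7.44508404e+01],
       [ 9.99999617e-01,  6.12151768e-04,  6.26101076e-04,
         1.90204298e-01],
       [ 0.00000000e+00,  0.00000000e+00,  0.00000000e+00,
         1.00000000e+00]])}
```

View pics/scene0.png

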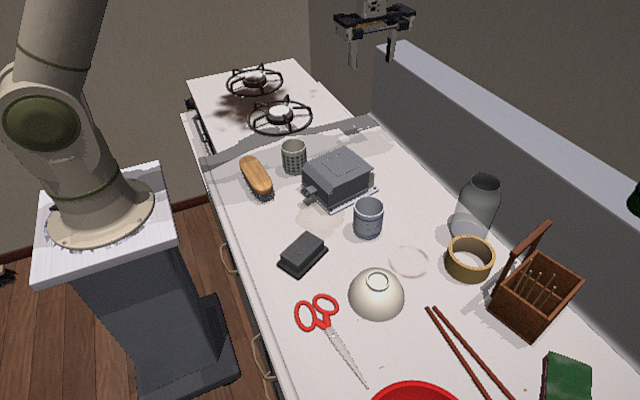

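View pics/side0.png

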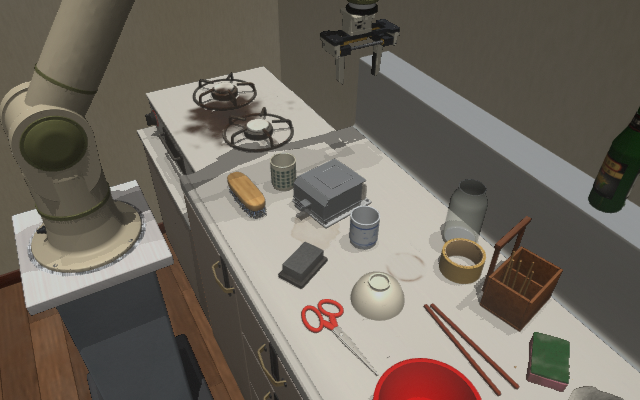

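View pics/wrist0.png

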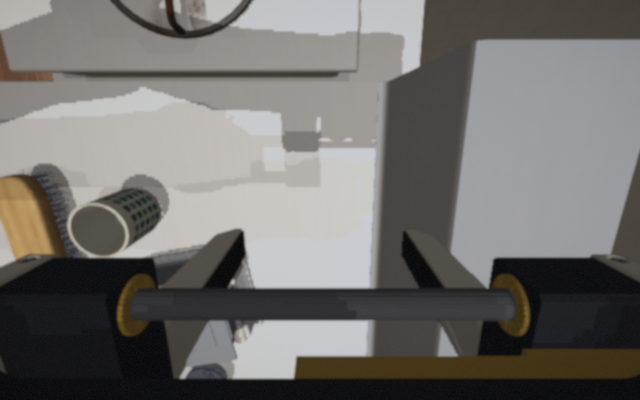

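```bash
python3 - <<'E'
from h import *
import pickle
from scipy.spatial.transform import Rotation as Ro
s,d=pickle.load(open('f0.pkl','rb'))
print(Ro.from_euler('xyz',s['tool_rot']).as_matrix().round(3))
a=d['scene']['frame'][135:225,270:400]; b=d['side']['frame'][150:240,270:400]
im=np.hstack([cv2.resize(x,None,fx=5,fy=5,interpolation=cv2.INTER_CUBIC)for x in(a,)])
cv2.imwrite('pics/za.png',im[:,:,::-1])
im=cv2.resize(b,None,fx=5,fy=5,interpolation=cv2.INTER_CUBIC)
cv2.imwrite('pics/zb.png',im[:,:,::-1])
E
```

```text
[[-0.002 -0.     1.   ]
 [-0.     1.     0.   ]
 [-1.    -0.    -0.002]]
```

View pics/za.png

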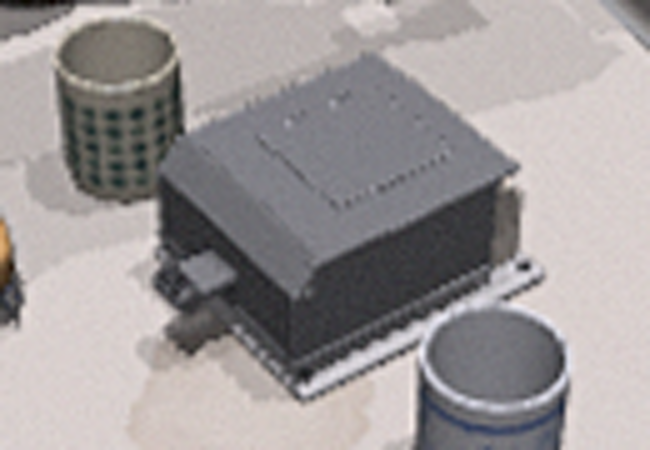

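View pics/zb.png

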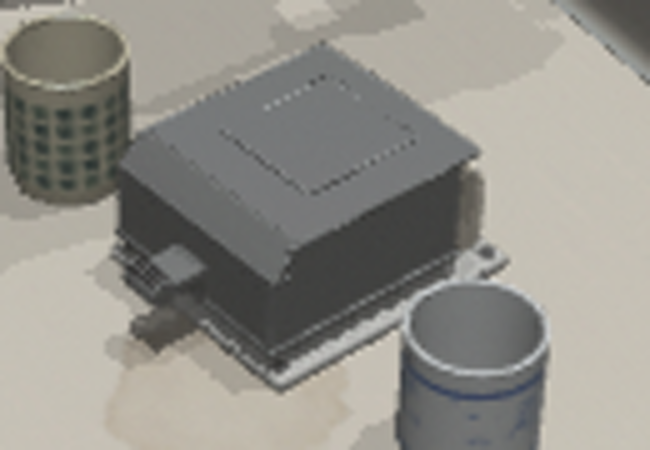

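```bash
cat >> h.py <<'E'
def ray(f,uv):
    d=np.array([(uv[0]-f['cx'])/f['fx'],(uv[1]-f['cy'])/f['fy'],1.]); R=f['R'];return -R.T@f['t'],R.T@d
def onz(f,uv,z):
    o,d=ray(f,uv); return o+d*(z-o[2])/d[2]
def tri(f1,u1,f2,u2):
    A=[];b=[]
    for f,u in((f1,u1),(f2,u2)):
        o,d=ray(f,u);d/=np.linalg.norm(d);M=np.eye(3)-np.outer(d,d);A.append(M);b.append(M@o)
    return np.linalg.lstsq(np.vstack(A),np.hstack(b),rcond=None)[0]
def proj(f,X):
    c=f['R']@np.asarray(X)+f['t'];return np.array([f['fx']*c[0]/c[2]+f['cx'],f['fy']*c[1]/c[2]+f['cy']])
E
python3 - <<'E'
from h import *
import pickle
s,d=pickle.load(open('f0.pkl','rb'))
S,D=d['scene'],d['side']
za=lambda p:(270+(p[0])/5-.4,135+p[1]/5-.4)
zb=lambda p:(270+(p[0])/5-.4,150+p[1]/5-.4)
for n,p,q,z in [('topBL',(370,53),(322,42),78),('topBR',(520,168),(480,155),78),('topFRbevel-low',(297,297),(280,282),60),('flFR',(303,399),(283,390),4),('flBR',(545,268),(508,258),4),
  ('bevL',(165,172),(122,160),62),('frontBotR',(292,360),(272,345),20),('tabTopIn',(235,275),(207,265),47),('tabTopIn2',(207,293),(180,285),47),('tabtopOutL',(180,265),(155,262),47),('tabOut',(205,250),(178,245),47)]:
    print(n,onz(S,za(p),z).round(1),onz(D,zb(q),z).round(1),tri(S,za(p),D,zb(q)).round(1))
E
```

```text
topBL [ 596.4 -105.3   78. ] [ 596.3 -104.7   78. ] [ 598.2 -101.7   75.4]
topBR [ 617.8 -219.2   78. ] [ 614.1 -221.8   78. ] [ 642.5 -182.5   42. ]
topFRbevel-low [ 492.8 -236.7   60. ] [ 495.  -238.5   60. ] [ 485.4 -253.6   76. ]
flFR [ 490.7 -246.8    4. ] [ 490.9 -250.1    4. ] [ 490.2 -249.5    5.2]
flBR [ 639.8 -216.7    4. ] [ 637.5 -220.3    4. ] [ 655.5 -195.5  -20.2]
bevL [ 472.5 -129.4   62. ] [ 472.7 -124.    62. ] [ 475.8 -118.9   55.4]
frontBotR [ 490.4 -235.7   20. ] [ 493.  -235.5   20. ] [ 482.7 -252.6   38. ]
tabTopIn [ 479.1 -197.4   47. ] [ 479.1 -197.9   47. ] [ 478.9 -197.9   47.3]
tabTopIn2 [ 462.2 -203.1   47. ] [ 461.1 -204.6   47. ] [ 464.8 -197.1   40.4]
tabtopOutL [ 458.5 -179.6   47. ] [ 458.7 -184.1   47. ] [ 455.7 -188.6   53.3]
tabOut [ 473.4 -174.9   47. ] [ 474.2 -178.2   47. ] [ 469.6 -185.9   55.8]
```

arm_command(plan=[{"dx":-0.02,"dy":-0.016,"dz":-0.014,"ax":-0.14},{"dx":-0.04,"dy":-0.032,"dz":-0.028,"ax":-0.28},{"dx":-0.06,"dy":-0.048,"dz":-0.042,"ax":-0.42},{"dx":-0.08,"dy":-0.064,"dz":-0.056,"ax":-0.56},{"dx":-0.08,"dy":-0.08,"dz":-0.07,"ax":-0.7},{"dx":-0.08,"dy":-0.1,"dz":-0.085,"ax":-0.84},{"dx":-0.08,"dy":-0.12,"dz":-0.1,"ax":-0.98},{"dx":-0.08,"dy":-0.14,"dz":-0.12,"ax":-1.12},{"dx":-0.08,"dy":-0.16,"dz":-0.14,"ax":-1.26},{"dx":-0.08,"dy":-0.163,"dz":-0.145,"ax":-1.4}])

```text
validation failed for argument at $.pl...
```

arm_command(plan=[{"dx":-0.02,"dy":-0.016,"dz":-0.014,"ax":-0.14,"ay":0,"az":0,"fingers":0},{"dx":-0.04,"dy":-0.032,"dz":-0.028,"ax":-0.28,"ay":0,"az":0,"fingers":0},{"dx":-0.06,"dy":-0.048,"dz":-0.042,"ax":-0.42,"ay":0,"az":0,"fingers":0},{"dx":-0.08,"dy":-0.064,"dz":-0.056,"ax":-0.56,"ay":0,"az":0,"fingers":0},{"dx":-0.08,"dy":-0.08,"dz":-0.07,"ax":-0.7,"ay":0,"az":0,"fingers":0},{"dx":-0.08,"dy":-0.1,"dz":-0.085,"ax":-0.84,"ay":0,"az":0,"fingers":0},{"dx":-0.08,"dy":-0.12,"dz":-0.1,"ax":-0.98,"ay":0,"az":0,"fingers":0},{"dx":-0.08,"dy":-0.14,"dz":-0.12,"ax":-1.12,"ay":0,"az":0,"fingers":0},{"dx":-0.08,"dy":-0.16,"dz":-0.14,"ax":-1.26,"ay":0,"az":0,"fingers":0},{"dx":-0.08,"dy":-0.163,"dz":-0.145,"ax":-1.4,"ay":0,"az":0,"fingers":0}])

```text
time: 1.15
position: [577.3, -166.3, 297.9]
tool_rot: [2.274, 1.567, -2.607]
ft_force: [0.4, 0.4, 0.1]
gripper_width: 93.2
```

arm_command(plan=[{"dx":0,"dy":0,"dz":0,"ax":-0.14,"ay":0,"az":0,"fingers":0},{"dx":0,"dy":0,"dz":0,"ax":-0.28,"ay":0,"az":0,"fingers":0},{"dx":0,"dy":0,"dz":0,"ax":-0.36,"ay":0,"az":0,"fingers":0},{"dx":0,"dy":0,"dz":0,"ax":-0.36,"ay":0,"az":0,"fingers":0}])

```text
time: 1.55
position: [577.1, -166.5, 297.7]
tool_rot: [1.784, 1.567, -2.736]
ft_force: [0.6, 0.5, -1.0]
gripper_width: 93.0
```

```bash
cat >> h.py <<'E'
from scipy.spatial.transform import Rotation as Ro
def wristf(fn):
    s=telemetry.read_state(); f=save('wrist',fn)
    Rt=Ro.from_euler('xyz',s['tool_rot']).as_matrix(); T=f['T_tool_cam']
    Rc=Rt@T[:3,:3]; c=s['position']+Rt@T[:3,3]
    f['R']=Rc.T; f['t']=-Rc.T@c; f['s']=s; return f
E
python3 - <<'E'
from h import *
import pickle
f=wristf('w1.png'); print(f['s'],Ro.from_euler('xyz',f['s']['tool_rot']).as_matrix().round(3)); pickle.dump(f,open('w1.pkl','wb'))
E
```

```text
{'time': 1.55, 'joint_positions': array([ 0.50356715,  0.40226198, -0.44855848,  1.7807522 ,  0.20422913,
        1.00754598,  1.73859009]), 'joint_vel': array([-0.01490703, -0.0012222 ,  0.02053392, -0.00036555, -0.01146986,
       -0.0025519 , -0.08831857]), 'tau': array([  0.30667274, -59.43578124,  -4.52617675, -25.77642024,
         0.17811643,   0.1191661 ,   1.12289127]), 'position': array([ 577.05603275, -166.52321997,  297.67453634]), 'tool_rot': array([ 1.78429772,  1.56713832, -2.73626454]), 'ft_force': array([ 0.57991078,  0.49202235, -0.96686978]), 'ft_torque': array([ 0.06665569, -0.04315355, -0.04768832]), 'gripper_width': 93.03604507734123} [[-0.003 -0.982 -0.191]
 [-0.001 -0.191  0.982]
 [-1.     0.004 -0.001]]
```

View pics/w1.png

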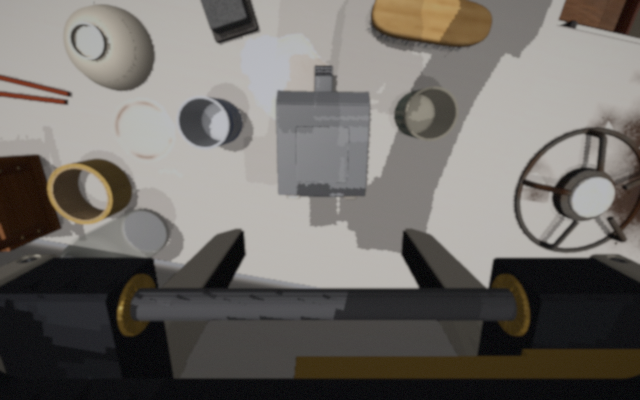

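```bash
python3 - <<'E'
from h import *
import pickle
f=pickle.load(open('w1.pkl','rb'))
a=f['frame'][55:215,250:400]
cv2.imwrite('pics/zw1.png',cv2.resize(a,None,fx=3.75,fy=3.75,interpolation=cv2.INTER_CUBIC)[:,:,::-1])
E
```

```text
(no output)
```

View pics/zw1.png

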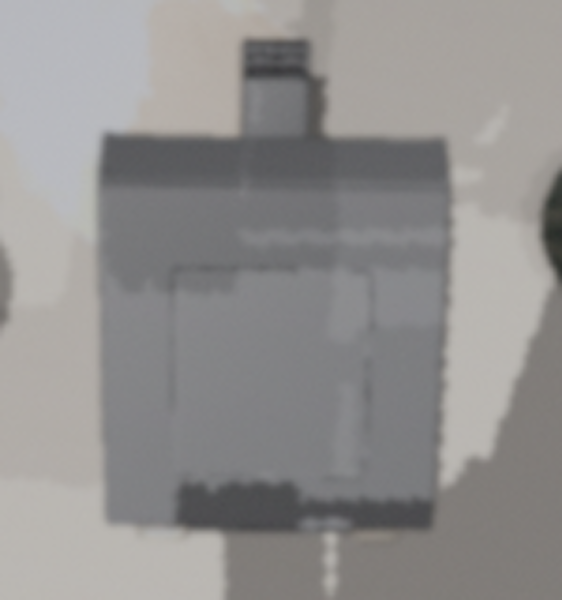

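```bash
python3 - <<'E'
from h import *
import pickle
f=pickle.load(open('w1.pkl','rb'));s,d=pickle.load(open('f0.pkl','rb'))
g=lambda p:(250+p[0]/3.75-.4,55+p[1]/3.75-.4)
yaw=0.19
R=np.array([[np.cos(yaw),np.sin(yaw)],[-np.sin(yaw),np.cos(yaw)]])
for n,p,z in [('tabendL',(243,40),40),('tabendR',(310,40),40),('tabtransL',(243,75),47),('tabtransR',(310,75),47),('tabwallL',(243,137),47),('bevelFL',(103,135),60),('bevelFR',(447,140),60),('ridgeL',(103,187),78),('ridgeR',(447,187),78),('BL',(105,525),78),('BR',(435,530),78)]:
    X=onz(f,g(p),z); print(n,X.round(1),(R@X[:2]).round(1))
for n,uv,z in [('S tabend?',(300.5,191.5),40)]:
    X=onz(d['scene'],uv,z); print(n,X.round(1),(R@X[:2]).round(1))
C=np.array([552.5,-168]);print(R@C)
E
```

```text
tabendL [ 448.  -202.9   40. ] [ 401.7 -283.9]
tabendR [ 443.6 -180.2   40. ] [ 401.6 -260.7]
tabtransL [ 459.9 -200.5   47. ] [ 413.8 -283.8]
tabtransR [ 455.5 -178.    47. ] [ 413.7 -260.8]
tabwallL [ 479.7 -196.8   47. ] [ 433.9 -283.9]
bevelFL [ 488.8 -242.7   60. ] [ 434.2 -330.6]
bevelFR [ 468.2 -128.7   60. ] [ 435.5 -214.8]
ridgeL [ 505.4 -237.5   78. ] [ 451.4 -328.7]
ridgeR [ 484.  -127.6   78. ] [ 451.1 -216.7]
BL [ 617.9 -219.5   78. ] [ 565.3 -332.3]
BR [ 597.4 -105.1   78. ] [ 566.8 -216. ]
S tabend? [ 445.  -179.7   40. ] [ 403.  -260.5]
[ 510.82904555 -269.32125097]
```

```bash
python3 - <<'E'
from h import *
import pickle
s,d=pickle.load(open('f0.pkl','rb'))
yaw=0.19
c,sn=np.cos(yaw),np.sin(yaw)
W=lambda u,v,z:np.array([c*u-sn*v,sn*u+c*v,z])
for k,off in (('scene',(270,135)),('side',(270,150))):
    im=cv2.resize(d[k]['frame'][off[1]:off[1]+90,off[0]:off[0]+130],None,fx=6,fy=6,interpolation=cv2.INTER_CUBIC)[:,:,::-1].copy()
    for u0,col in ((487,(0,0,255)),(511,(0,255,0))):
        for z in (0,8):
            P=[W(u0+a,-272+b,z) for a,b in ((-75,-66),(75,-66),(75,66),(-75,66))]
            p=np.array([(proj(d[k],x)-off+.5)*6 for x in P]).astype(int)
            cv2.polylines(im,[p],True,col,1)
    for X in (W(567,-272-58,50),W(591,-272-58,50),W(409,-272,40)):
        q=((proj(d[k],X)-off+.5)*6).astype(int); cv2.circle(im,tuple(map(int,q)),4,(255,255,0),1)
    cv2.imwrite('pics/ov_%s.png'%k,im)
E
```

```text
(no output)
```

View pics/ov_scene.png

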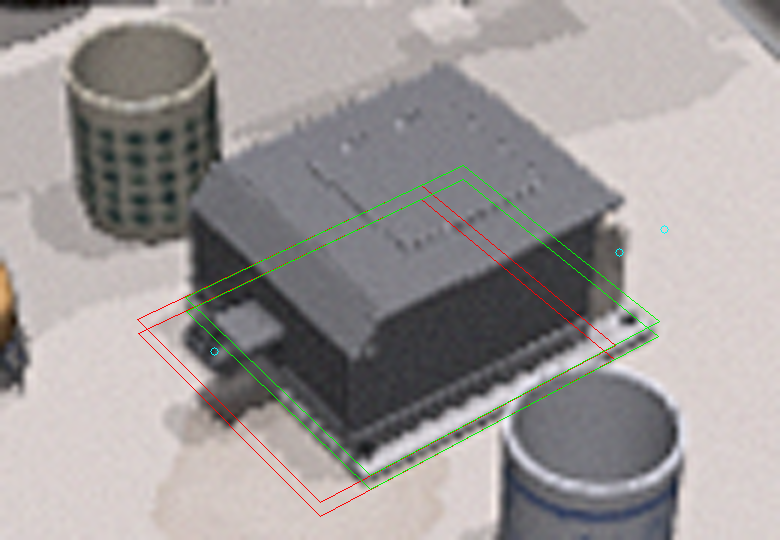

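View pics/ov_side.png

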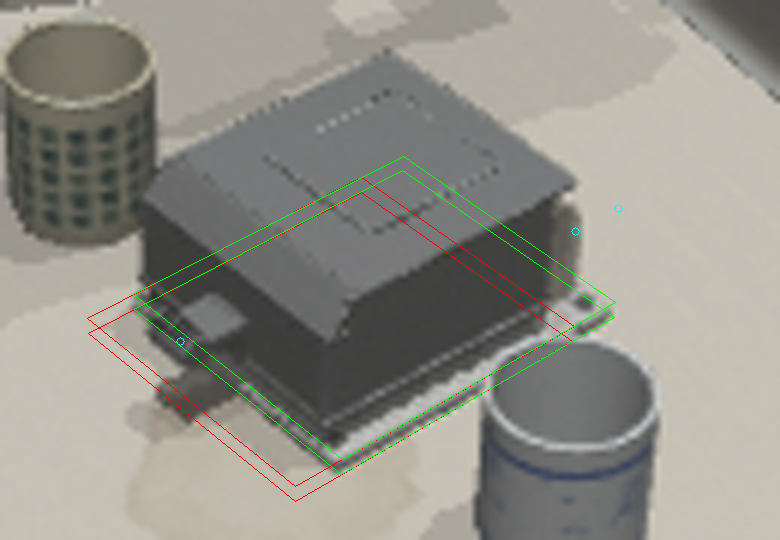

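arm_command(plan=[{"dx":0.02,"dy":0.04,"dz":0,"ax":0,"ay":0,"az":0,"fingers":0.46},{"dx":0.05,"dy":0.08,"dz":0,"ax":0,"ay":0,"az":0,"fingers":0.46},{"dx":0.09,"dy":0.12,"dz":0,"ax":0,"ay":0,"az":0,"fingers":0.46},{"dx":0.13,"dy":0.126,"dz":0,"ax":0,"ay":0,"az":0,"fingers":0.46},{"dx":0.17,"dy":0.126,"dz":0,"ax":0,"ay":0,"az":0,"fingers":0.46},{"dx":0.2,"dy":0.126,"dz":0,"ax":0,"ay":0,"az":0,"fingers":0.46},{"dx":0.2,"dy":0.126,"dz":0,"ax":0,"ay":0,"az":0,"fingers":0.46}])

```text
time: 2.3
position: [451.0, -189.7, 95.4]
tool_rot: [1.35, 1.562, 3.109]
ft_force: [-0.0, -0.2, 0.9]
gripper_width: 50.4
```

```bash
cat >> h.py <<'E'
def uv():
    s=telemetry.read_state();p=s['position'];c,q=np.cos(.19),np.sin(.19)
    print('t',s['time'],'u %.1f v %.1f z %.1f'%(c*p[0]+q*p[1],-q*p[0]+c*p[1],p[2]),'F',s['ft_force'].round(1),'w',s['gripper_width'])
    print(Ro.from_euler('xyz',s['tool_rot']).as_matrix().round(3).tolist())
E
python3 - <<'E'
from h import *
import pickle
uv(); f=wristf('w2.png'); g=save('side','s2.png')
cv2.imwrite('pics/s2z.png',cv2.resize(g['frame'][100:260,200:420],None,fx=3,fy=3)[:,:,::-1])
E
```

```text
t 2.3 u 407.0 v -271.5 z 95.4 F [-0.  -0.2  0.9] w 50.40756744872031
[[-0.009, -0.982, -0.186], [0.0, -0.186, 0.983], [-1.0, 0.008, 0.002]]
```

View pics/w2.png

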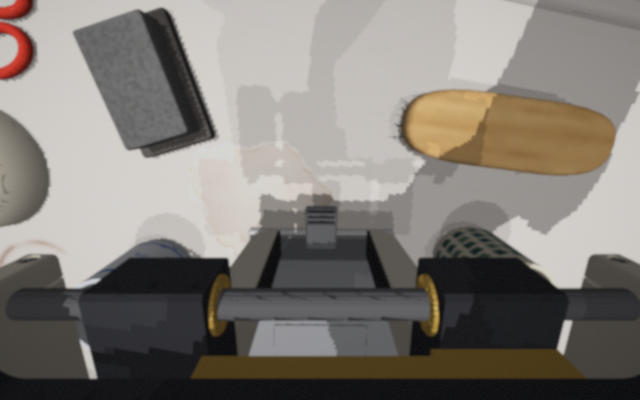

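View pics/s2z.png

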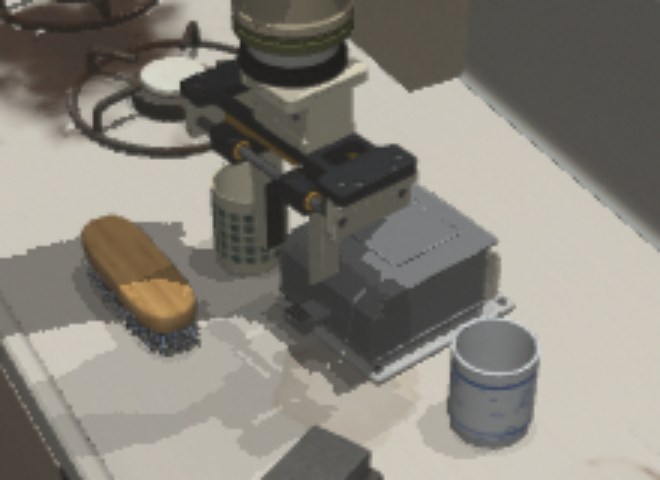

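```bash
python3 - <<'E'
from h import *
f=wristf('w3.png')
cv2.imwrite('pics/w3z.png',cv2.resize(f['frame'][190:270,260:380],None,fx=6,fy=6,interpolation=cv2.INTER_CUBIC)[:,:,::-1])
c,q=np.cos(.19),np.sin(.19)
for p,z in (((306.5,206),40),((336,206),40),((306.5,213),46),((336,213),46),((306.5,219),47.5),((336,219),47.5)):
    X=onz(f,p,z); print(X.round(1),(c*X[0]+q*X[1]).round(1),(-q*X[0]+c*X[1]).round(1))
E
```

```text
[ 451.1 -203.4   40. ] 404.5 -285.0
[ 446.8 -180.9   40. ] 404.6 -262.0
[ 454.7 -202.5   46. ] 408.3 -284.7
[ 450.5 -180.4   46. ] 408.3 -262.3
[ 458.9 -201.7   47.5] 412.6 -284.7
[ 454.7 -179.6   47.5] 412.6 -262.3
```

View pics/w3z.png

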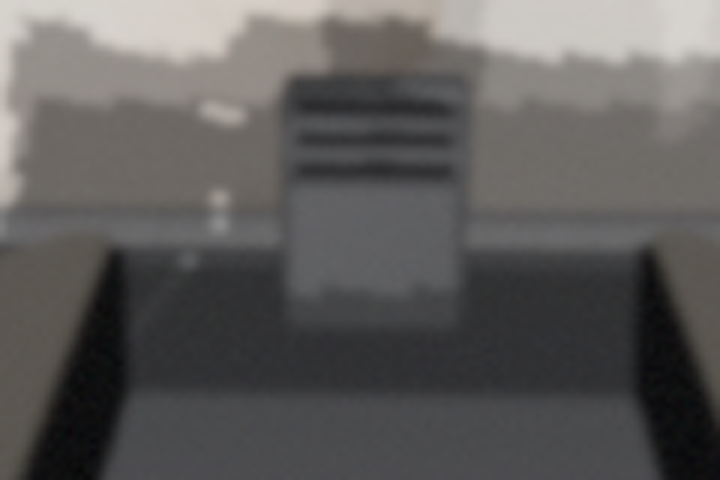

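arm_command(plan=[{"dx":0.03,"dy":-0.003,"dz":-0.0015,"ax":0,"ay":0,"az":0,"fingers":0.46},{"dx":0.06,"dy":-0.003,"dz":-0.0015,"ax":0,"ay":0,"az":0,"fingers":0.46},{"dx":0.074,"dy":-0.003,"dz":-0.0015,"ax":0,"ay":0,"az":0,"fingers":0.46},{"dx":0.074,"dy":-0.003,"dz":-0.0015,"ax":0,"ay":0,"az":0,"fingers":0.46},{"dx":0.074,"dy":-0.003,"dz":-0.0015,"ax":0,"ay":0,"az":0,"fingers":0.8},{"dx":0.074,"dy":-0.003,"dz":-0.0015,"ax":0,"ay":0,"az":0,"fingers":0.85},{"dx":0.074,"dy":-0.003,"dz":-0.0015,"ax":0,"ay":0,"az":0,"fingers":0.85},{"dx":0.074,"dy":-0.003,"dz":-0.0015,"ax":0,"ay":0,"az":0,"fingers":0.85}], force=10)

```text
time: 3.25
position: [456.7, -190.4, 26.0]
tool_rot: [2.01, 1.569, -2.513]
ft_force: [-0.7, 6.5, 9.1]
gripper_width: 23.9
```

```bash
python3 - <<'E'
from h import *
uv(); f=wristf('w4.png'); g=save('side','s4.png')
cv2.imwrite('pics/s4z.png',cv2.resize(g['frame'][100:260,200:420],None,fx=3,fy=3)[:,:,::-1])
E
```

```text
t 3.25 u 412.5 v -273.2 z 26.0 F [-0.7  6.5  9.1] w 23.856834528616886
[[-0.001, -0.982, -0.188], [-0.001, -0.188, 0.982], [-1.0, 0.001, -0.001]]
```

View pics/w4.png

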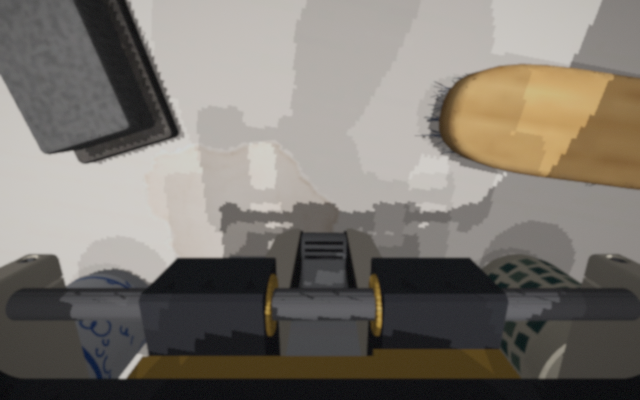

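View pics/s4z.png

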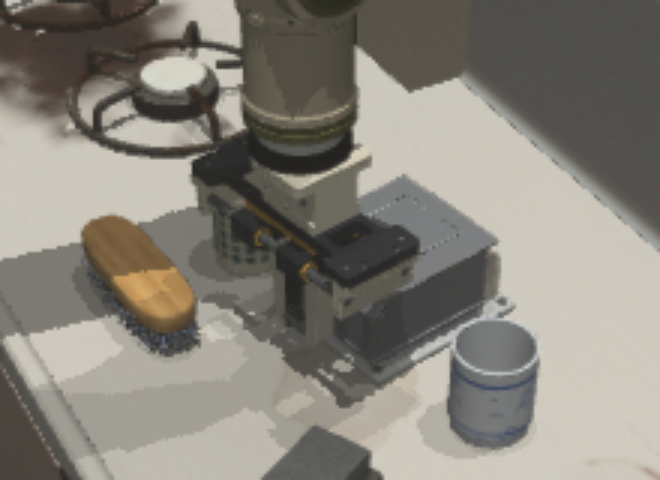

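arm_command(plan=[{"dx":-0.0125,"dy":0,"dz":0,"ax":0,"ay":0,"az":0,"fingers":0.85},{"dx":-0.025,"dy":-0.0007,"dz":0,"ax":0,"ay":0,"az":0,"fingers":0.85},{"dx":-0.0405,"dy":-0.003,"dz":0,"ax":0,"ay":0,"az":0,"fingers":0.85},{"dx":-0.0555,"dy":-0.007,"dz":0,"ax":0,"ay":0,"az":0,"fingers":0.85},{"dx":-0.0555,"dy":-0.007,"dz":0,"ax":0,"ay":0,"az":0,"fingers":0.85}], force=15)

```text
time: 3.85
position: [463.7, -189.1, 83.0]
tool_rot: [2.84, 1.569, -1.684]
ft_force: [-2.3, 1.6, -0.1]
gripper_width: 23.8
```

```bash
python3 - <<'E'
from h import *
uv(); f=wristf('w5.png'); g=save('side','s5.png')
cv2.imwrite('pics/s5z.png',cv2.resize(g['frame'][100:260,200:420],None,fx=3,fy=3)[:,:,::-1])
E
```

```text
t 3.85 u 419.7 v -273.2 z 83.0 F [-2.3  1.6 -0.1] w 23.843004794162542
[[-0.0, -0.982, -0.187], [-0.002, -0.187, 0.982], [-1.0, 0.0, -0.002]]
```

View pics/s5z.png

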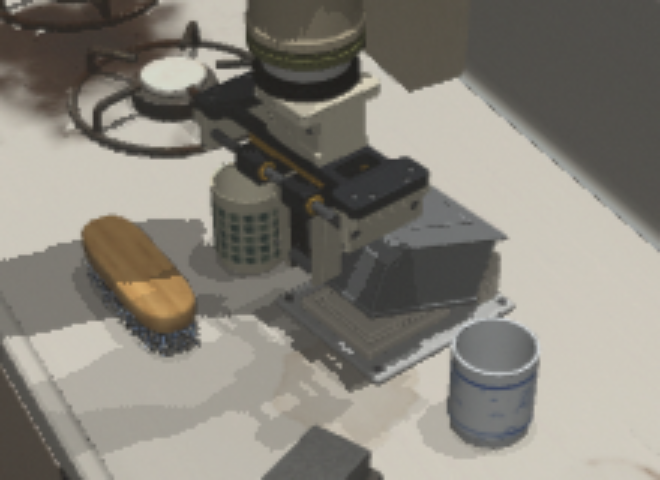

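arm_command(plan=[{"dx":-0.014,"dy":-0.0055,"dz":0,"ax":0,"ay":0,"az":0,"fingers":0.85},{"dx":-0.028,"dy":-0.0125,"dz":0,"ax":0,"ay":0,"az":0,"fingers":0.85},{"dx":-0.0415,"dy":-0.021,"dz":0,"ax":0,"ay":0,"az":0,"fingers":0.85},{"dx":-0.0535,"dy":-0.0305,"dz":0,"ax":0,"ay":0,"az":0,"fingers":0.85},{"dx":-0.065,"dy":-0.041,"dz":0,"ax":0,"ay":0,"az":0,"fingers":0.85},{"dx":-0.0755,"dy":-0.053,"dz":0,"ax":0,"ay":0,"az":0,"fingers":0.85},{"dx":-0.0845,"dy":-0.066,"dz":0,"ax":0,"ay":0,"az":0,"fingers":0.85},{"dx":-0.092,"dy":-0.0795,"dz":0,"ax":0,"ay":0,"az":0,"fingers":0.85},{"dx":-0.0985,"dy":-0.094,"dz":0,"ax":0,"ay":0,"az":0,"fingers":0.85},{"dx":-0.103,"dy":-0.109,"dz":0,"ax":0,"ay":0,"az":0,"fingers":0.85}])

```text
time: 4.95
position: [570.3, -169.8, 183.9]
tool_rot: [2.195, 1.567, -2.33]
ft_force: [-0.6, -3.4, -0.3]
gripper_width: 24.1
```

```bash
python3 - <<'E'
from h import *
uv(); g=save('side','s6.png')
cv2.imwrite('pics/s6z.png',cv2.resize(g['frame'][80:260,200:420],None,fx=3,fy=3)[:,:,::-1])
E
```

```text
t 4.95 u 527.9 v -274.5 z 183.9 F [-0.6 -3.4 -0.3] w 24.14072640451858
[[-0.003, -0.982, -0.186], [-0.003, -0.186, 0.982], [-1.0, 0.003, -0.002]]
```

View pics/s6z.png

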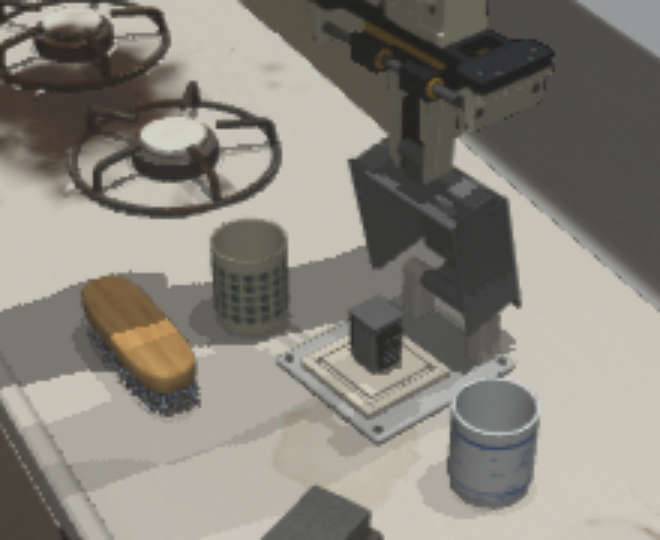

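arm_command(plan=[{"dx":-0.004,"dy":-0.0155,"dz":0,"ax":0,"ay":0,"az":0,"fingers":0.85},{"dx":-0.006,"dy":-0.031,"dz":0,"ax":0,"ay":0,"az":0,"fingers":0.85},{"dx":-0.006,"dy":-0.0465,"dz":0,"ax":0,"ay":0,"az":0,"fingers":0.85},{"dx":-0.005,"dy":-0.0585,"dz":0,"ax":0,"ay":0,"az":0,"fingers":0.85},{"dx":-0.004,"dy":-0.067,"dz":0,"ax":0,"ay":0,"az":0,"fingers":0.85},{"dx":-0.003,"dy":-0.073,"dz":0,"ax":0,"ay":0,"az":0,"fingers":0.85},{"dx":-0.003,"dy":-0.073,"dz":0,"ax":0,"ay":0,"az":0,"fingers":0.85}])

```text
time: 5.7
position: [644.8, -156.4, 186.5]
tool_rot: [2.774, 1.568, -1.751]
ft_force: [-1.0, -4.6, -5.9]
gripper_width: 23.8
```

```bash
python3 - <<'E'
from h import *
uv()
E
```

```text
t 5.7 u 603.7 v -275.4 z 186.5 F [-1.  -4.6 -5.9] w 23.84789763559847
[[-0.001, -0.982, -0.187], [-0.003, -0.187, 0.982], [-1.0, 0.001, -0.003]]
```

arm_command(plan=[{"dx":0.0015,"dy":-0.0055,"dz":0,"ax":0,"ay":0,"az":0,"fingers":0.85},{"dx":0.003,"dy":-0.011,"dz":0,"ax":0,"ay":0,"az":0,"fingers":0.85},{"dx":0.004,"dy":-0.014,"dz":0,"ax":0,"ay":0,"az":0,"fingers":0.85},{"dx":0.005,"dy":-0.017,"dz":0,"ax":0,"ay":0,"az":0,"fingers":0.85},{"dx":0.006,"dy":-0.02,"dz":0,"ax":0,"ay":0,"az":0,"fingers":0.85},{"dx":0.007,"dy":-0.0225,"dz":0,"ax":0,"ay":0,"az":0,"fingers":0.85},{"dx":0.008,"dy":-0.025,"dz":0,"ax":0,"ay":0,"az":0,"fingers":0.85},{"dx":0.008,"dy":-0.025,"dz":0,"ax":0,"ay":0,"az":0,"fingers":0.85}])

```text
time: 6.5
position: [670.0, -152.0, 178.6]
tool_rot: [3.045, 1.567, -1.479]
ft_force: [2.5, -5.0, 0.6]
gripper_width: 23.6
```

```bash
python3 - <<'E'
from h import *
uv(); g=save('side','s7.png')
cv2.imwrite('pics/s7z.png',cv2.resize(g['frame'][60:260,200:440],None,fx=3,fy=3)[:,:,::-1])
E
```

```text
t 6.5 u 629.2 v -275.8 z 178.6 F [ 2.5 -5.   0.6] w 23.554113866998506
[[0.0, -0.982, -0.187], [-0.003, -0.187, 0.982], [-1.0, 0.0, -0.003]]
```

View pics/s7z.png

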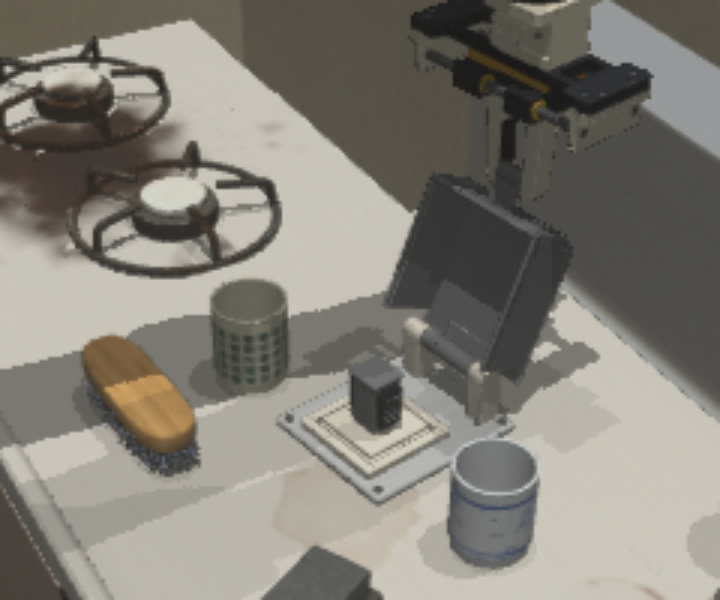

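arm_command(plan=[{"dx":0,"dy":0,"dz":0,"ax":0,"ay":0,"az":0,"fingers":0.46},{"dx":0,"dy":0,"dz":0,"ax":0,"ay":0,"az":0,"fingers":0.46},{"dx":0,"dy":0,"dz":0,"ax":0,"ay":0,"az":0,"fingers":0.46},{"dx":-0.03,"dy":0,"dz":0,"ax":0,"ay":0,"az":0,"fingers":0.46},{"dx":-0.07,"dy":0,"dz":0,"ax":0,"ay":0,"az":0,"fingers":0.46},{"dx":-0.11,"dy":0,"dz":0,"ax":0,"ay":0,"az":0,"fingers":0.46},{"dx":-0.13,"dy":0,"dz":0,"ax":0,"ay":0,"az":0,"fingers":0.46},{"dx":-0.13,"dy":0,"dz":0,"ax":0,"ay":0,"az":0,"fingers":0.46}])

```text
time: 7.35
position: [671.1, -150.8, 312.3]
tool_rot: [-2.348, 1.564, -0.589]
ft_force: [0.1, -0.4, -0.2]
gripper_width: 50.4
```

```bash
python3 - <<'E'
from h import *
import pickle
uv(); d={n:save(n,n+'8.png') for n in('scene','side')}
pickle.dump(d,open('f8.pkl','wb'))
a=d['scene']['frame'][120:220,280:400];b=d['side']['frame'][140:240,280:400]
cv2.imwrite('pics/z8a.png',cv2.resize(a,None,fx=6,fy=6,interpolation=cv2.INTER_CUBIC)[:,:,::-1])
cv2.imwrite('pics/z8b.png',cv2.resize(b,None,fx=6,fy=6,interpolation=cv2.INTER_CUBIC)[:,:,::-1])
E
```

```text
t 7.35 u 630.5 v -274.9 z 312.3 F [ 0.1 -0.4 -0.2] w 50.374443028582064
[[0.006, -0.982, -0.187], [-0.004, -0.187, 0.982], [-1.0, -0.005, -0.005]]
```

View pics/z8a.png

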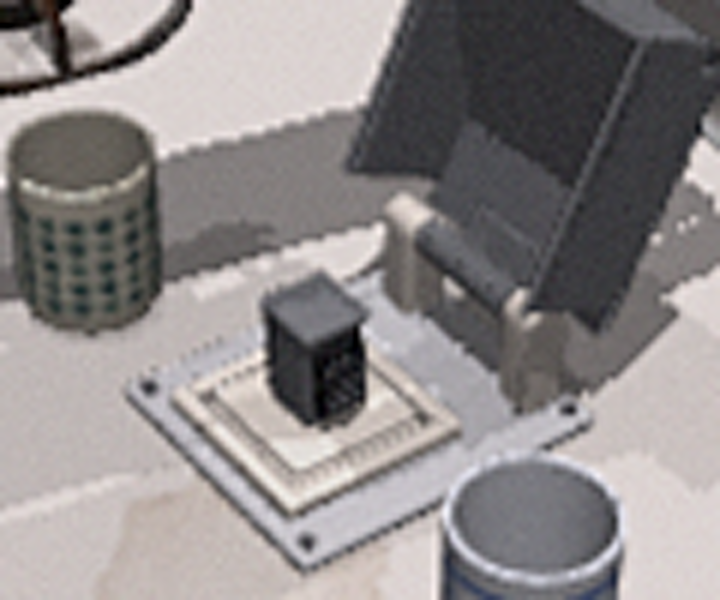

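View pics/z8b.png

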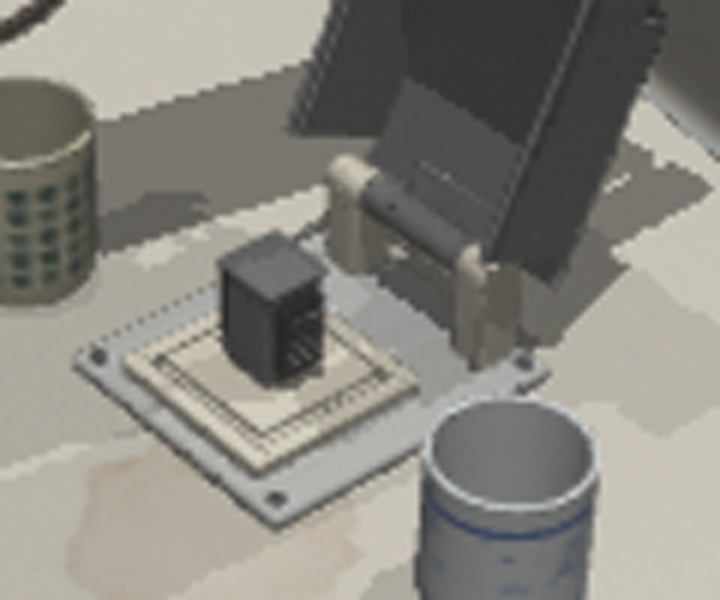

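```bash
python3 - <<'E'
from h import *
import pickle
d=pickle.load(open('f8.pkl','rb'))
c,q=np.cos(.19),np.sin(.19)
A=[(262,298),(320,270),(370,312),(312,347)];B=[(218,262),(275,232),(328,270),(272,302)]
for f,P,o in((d['scene'],A,(280,120)),(d['side'],B,(280,140))):
    Q=np.array([onz(f,(o[0]+p[0]/6-.4,o[1]+p[1]/6-.4),70) for p in P])
    H=np.c_[c*Q[:,0]+q*Q[:,1],-q*Q[:,0]+c*Q[:,1]]
    print(H.round(1).tolist(),H.mean(0).round(1))
ca=lambda P,o:(o[0]+np.mean(P,0)[0]/6-.4,o[1]+np.mean(P,0)[1]/6-.4)
X=tri(d['scene'],ca(A,(280,120)),d['side'],ca(B,(280,140)));print(X,c*X[0]+q*X[1],-q*X[0]+c*X[1])
E
```

```text
[[473.6, -255.6], [502.9, -255.1], [502.7, -288.5], [471.6, -291.9]] [ 487.7 -272.7]
[[470.5, -258.1], [500.9, -257.7], [500.7, -290.1], [470.3, -291.3]] [ 485.6 -274.3]
[ 535.64418578 -165.397417     59.66125606] 494.768085547642 -263.58213299442457
```

arm_command(plan=[{"dx":0,"dy":0.04,"dz":0.0015,"ax":0,"ay":0,"az":0,"fingers":0.25},{"dx":0.0,"dy":0.08,"dz":0.0015,"ax":0,"ay":0,"az":0,"fingers":0.25},{"dx":0.02,"dy":0.12,"dz":0.0015,"ax":0,"ay":0,"az":0,"fingers":0.25},{"dx":0.06,"dy":0.1435,"dz":0.0015,"ax":0,"ay":0,"az":0,"fingers":0.25},{"dx":0.1,"dy":0.1435,"dz":0.0015,"ax":0,"ay":0,"az":0,"fingers":0.25},{"dx":0.14,"dy":0.1435,"dz":0.0015,"ax":0,"ay":0,"az":0,"fingers":0.25},{"dx":0.18,"dy":0.1435,"dz":0.0015,"ax":0,"ay":0,"az":0,"fingers":0.25},{"dx":0.2,"dy":0.1435,"dz":0.0015,"ax":0,"ay":0,"az":0,"fingers":0.25},{"dx":0.2,"dy":0.1435,"dz":0.0015,"ax":0,"ay":0,"az":0,"fingers":0.25}])

```text
time: 8.35
position: [525.5, -176.2, 104.7]
tool_rot: [1.498, 1.564, -3.026]
ft_force: [-0.1, 0.7, 0.8]
gripper_width: 69.7
```

```bash
python3 - <<'E'
from h import *
import pickle
uv(); f=wristf('w9.png');pickle.dump(f,open('w9.pkl','wb'));g=save('side','s9.png')
cv2.imwrite('pics/s9z.png',cv2.resize(g['frame'][60:260,200:440],None,fx=3,fy=3)[:,:,::-1])
E
```

```text
t 8.35 u 482.8 v -272.3 z 104.7 F [-0.1  0.7  0.8] w 69.72681761284397
[[-0.007, -0.982, -0.188], [-0.001, -0.188, 0.982], [-1.0, 0.007, 0.001]]
```

View pics/w9.png

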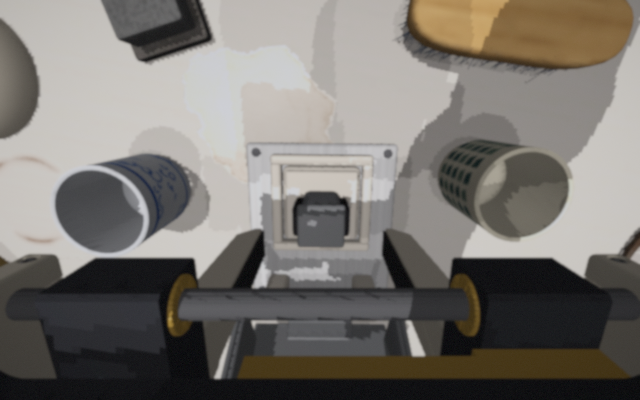

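View pics/s9z.png

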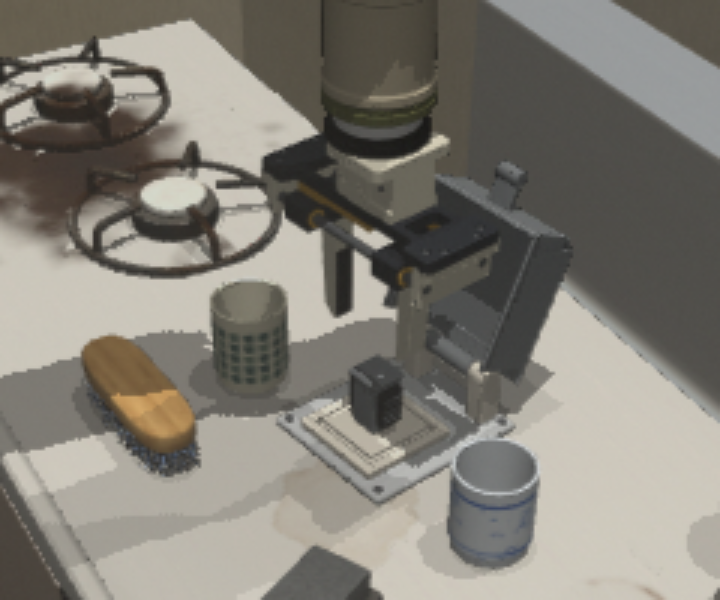

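```bash
python3 - <<'E'
from h import *
import pickle
f=pickle.load(open('w9.pkl','rb'));c,q=np.cos(.19),np.sin(.19)
cv2.imwrite('pics/w9z.png',cv2.resize(f['frame'][180:260,270:370],None,fx=7,fy=7,interpolation=cv2.INTER_CUBIC)[:,:,::-1])
for p,z in (((297,246),70),((348,246),70),((297,208),70),((348,208),70)):
    X=onz(f,p,z); print(X.round(1),(c*X[0]+q*X[1]).round(1),(-q*X[0]+c*X[1]).round(1))
E
```

```text
[ 547.2 -191.1   70. ] 501.3 -291.0
[ 540.3 -154.9   70. ] 501.3 -254.2
[ 518.9 -195.8   70. ] 472.6 -290.3
[ 512.2 -160.9   70. ] 472.6 -254.8
```

View pics/w9z.png

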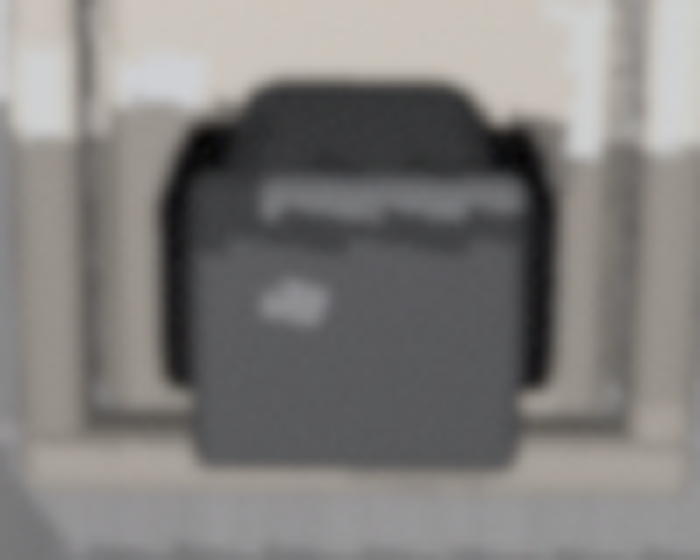

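arm_command(plan=[{"dx":0.02,"dy":-0.005,"dz":-0.001,"ax":0,"ay":0,"az":0,"fingers":0.25},{"dx":0.045,"dy":-0.005,"dz":-0.001,"ax":0,"ay":0,"az":0,"fingers":0.25},{"dx":0.065,"dy":-0.005,"dz":-0.001,"ax":0,"ay":0,"az":0,"fingers":0.25},{"dx":0.079,"dy":-0.005,"dz":-0.001,"ax":0,"ay":0,"az":0,"fingers":0.25},{"dx":0.079,"dy":-0.005,"dz":-0.001,"ax":0,"ay":0,"az":0,"fingers":0.25},{"dx":0.079,"dy":-0.005,"dz":-0.001,"ax":0,"ay":0,"az":0,"fingers":0.25},{"dx":0.079,"dy":-0.005,"dz":-0.001,"ax":0,"ay":0,"az":0,"fingers":0.25}])

```text
time: 9.15
position: [533.4, -177.1, 30.1]
tool_rot: [2.916, 1.568, -1.608]
ft_force: [-0.0, -0.7, 1.3]
gripper_width: 69.7
```

```bash
python3 - <<'E'
from h import *
uv(); f=wristf('w10.png');g=save('side','s10.png')
cv2.imwrite('pics/s10z.png',cv2.resize(g['frame'][60:260,200:440],None,fx=3,fy=3)[:,:,::-1])
E
```

```text
t 9.15 u 490.3 v -274.7 z 30.1 F [-0.  -0.7  1.3] w 69.6940568817237
[[-0.0, -0.982, -0.187], [-0.003, -0.187, 0.982], [-1.0, 0.001, -0.003]]
```

View pics/w10.png

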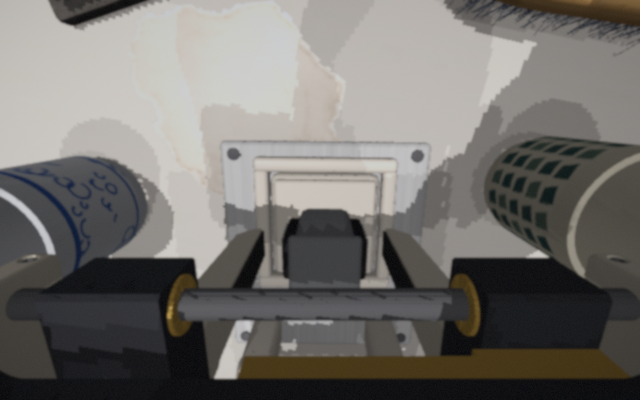

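View pics/s10z.png

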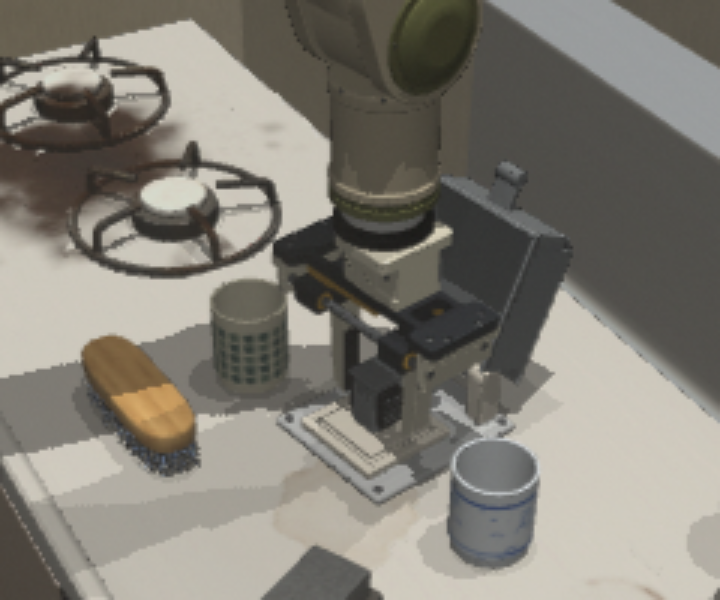

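arm_command(plan=[{"dx":0.004,"dy":0.0035,"dz":0.0015,"ax":0,"ay":0,"az":0,"fingers":0.25},{"dx":0.004,"dy":0.0035,"dz":0.0015,"ax":0,"ay":0,"az":0,"fingers":0.25},{"dx":0.004,"dy":0.0035,"dz":0.0015,"ax":0,"ay":0,"az":0,"fingers":0.25}])

```text
time: 9.55
position: [529.4, -176.3, 26.0]
tool_rot: [2.829, 1.568, -1.695]
ft_force: [0.3, -0.9, 0.3]
gripper_width: 69.7
```

```bash
python3 - <<'E'
from h import *
uv()
E
```

```text
t 9.55 u 486.5 v -273.1 z 26.0 F [ 0.3 -0.9  0.3] w 69.7328688103223
[[-0.0, -0.982, -0.187], [-0.003, -0.187, 0.982], [-1.0, 0.001, -0.003]]
```

arm_command(plan=[{"dx":0,"dy":0,"dz":0,"ax":0,"ay":0,"az":0,"fingers":0.5},{"dx":0,"dy":0,"dz":0,"ax":0,"ay":0,"az":0,"fingers":0.7},{"dx":0,"dy":0,"dz":0,"ax":0,"ay":0,"az":0,"fingers":0.8},{"dx":0,"dy":0,"dz":0,"ax":0,"ay":0,"az":0,"fingers":0.8},{"dx":0,"dy":0,"dz":0,"ax":0,"ay":0,"az":0,"fingers":0.8},{"dx":0,"dy":0,"dz":0,"ax":0,"ay":0,"az":0,"fingers":0.8}], force=30)

```text
time: 10.15
position: [529.6, -177.3, 26.0]
tool_rot: [2.974, 1.567, -1.551]
ft_force: [1.6, -4.9, -0.6]
gripper_width: 33.6
```

```bash
python3 - <<'E'
from h import *
uv(); g=save('side','s11.png')
cv2.imwrite('pics/s11z.png',cv2.resize(g['frame'][60:260,200:440],None,fx=3,fy=3)[:,:,::-1])
E
```

```text
t 10.15 u 486.6 v -274.2 z 26.0 F [ 1.6 -4.9 -0.6] w 33.625148307006235
[[0.0, -0.982, -0.186], [-0.004, -0.186, 0.982], [-1.0, 0.001, -0.004]]
```

View pics/s11z.png

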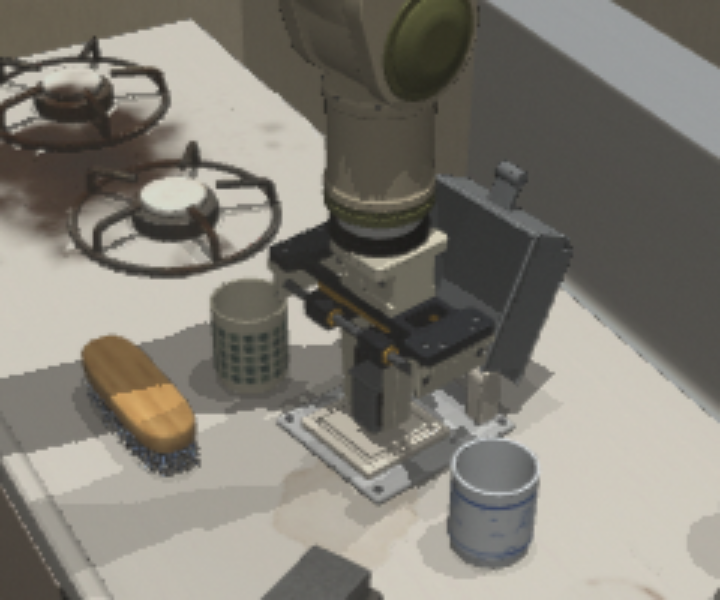

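arm_command(plan=[{"dx":0,"dy":0,"dz":-0.001,"ax":0,"ay":0,"az":0,"fingers":0.9},{"dx":0,"dy":0,"dz":-0.001,"ax":0,"ay":0,"az":0,"fingers":0.9},{"dx":0,"dy":0,"dz":-0.001,"ax":0,"ay":0,"az":0,"fingers":0.9}], force=40)

```text
time: 10.5
position: [529.6, -177.4, 26.0]
tool_rot: [2.862, 1.568, -1.662]
ft_force: [-0.4, 2.9, 1.5]
gripper_width: 33.5
```

```bash
python3 - <<'E'
from h import *
uv()
E
```

```text
t 10.5 u 486.6 v -274.2 z 26.0 F [-0.4  2.9  1.5] w 33.529565983216386
[[-0.0, -0.982, -0.187], [-0.003, -0.187, 0.982], [-1.0, 0.001, -0.003]]
```

arm_command(plan=[{"dx":-0.003,"dy":0,"dz":0,"ax":0,"ay":0,"az":0,"fingers":0.9},{"dx":-0.006,"dy":0,"dz":0,"ax":0,"ay":0,"az":0,"fingers":0.9},{"dx":-0.01,"dy":0,"dz":0,"ax":0,"ay":0,"az":0,"fingers":0.9},{"dx":-0.01,"dy":0,"dz":0,"ax":0,"ay":0,"az":0,"fingers":0.9}])

```text
time: 10.9
position: [529.6, -177.3, 36.5]
tool_rot: [2.935, 1.568, -1.589]
ft_force: [1.4, 1.3, -4.3]
gripper_width: 33.5
```

```bash
python3 - <<'E'
from h import *
uv(); g=save('side','s12.png')
cv2.imwrite('pics/s12z.png',cv2.resize(g['frame'][160:240,280:380],None,fx=6,fy=6)[:,:,::-1])
E
```

```text
t 10.9 u 486.6 v -274.2 z 36.5 F [ 1.4  1.3 -4.3] w 33.521932645843535
[[-0.0, -0.982, -0.187], [-0.003, -0.187, 0.982], [-1.0, 0.001, -0.003]]
```

View pics/s12z.png

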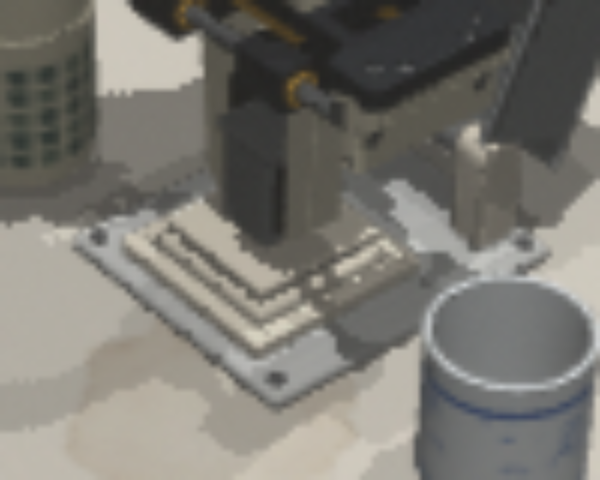

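arm_command(plan=[{"dx":-0.01,"dy":0,"dz":0,"ax":0,"ay":0,"az":0,"fingers":0.9},{"dx":-0.02,"dy":0,"dz":0,"ax":0,"ay":0,"az":0,"fingers":0.9},{"dx":-0.03,"dy":0,"dz":0,"ax":0,"ay":0,"az":0,"fingers":0.9},{"dx":-0.04,"dy":0,"dz":0,"ax":0,"ay":0,"az":0,"fingers":0.9},{"dx":-0.05,"dy":0,"dz":0,"ax":0,"ay":0,"az":0,"fingers":0.9},{"dx":-0.06,"dy":0,"dz":0,"ax":0,"ay":0,"az":0,"fingers":0.9},{"dx":-0.07,"dy":0,"dz":0,"ax":0,"ay":0,"az":0,"fingers":0.9},{"dx":-0.08,"dy":0,"dz":0,"ax":0,"ay":0,"az":0,"fingers":0.9},{"dx":-0.09,"dy":0,"dz":0,"ax":0,"ay":0,"az":0,"fingers":0.9},{"dx":-0.1,"dy":0,"dz":0,"ax":0,"ay":0,"az":0,"fingers":0.9}])

```text
time: 11.95
position: [529.6, -177.3, 137.1]
tool_rot: [2.942, 1.568, -1.582]
ft_force: [2.8, -2.9, -8.6]
gripper_width: 33.5
```

```bash
python3 - <<'E'
from h import *
uv(); g=save('side','s13.png')
cv2.imwrite('pics/s13z.png',cv2.resize(g['frame'][60:260,200:440],None,fx=3,fy=3)[:,:,::-1])
E
```

```text
t 11.95 u 486.5 v -274.1 z 137.1 F [ 2.8 -2.9 -8.6] w 33.512655098059795
[[-0.0, -0.982, -0.187], [-0.003, -0.187, 0.982], [-1.0, 0.001, -0.003]]
```

View pics/s13z.png

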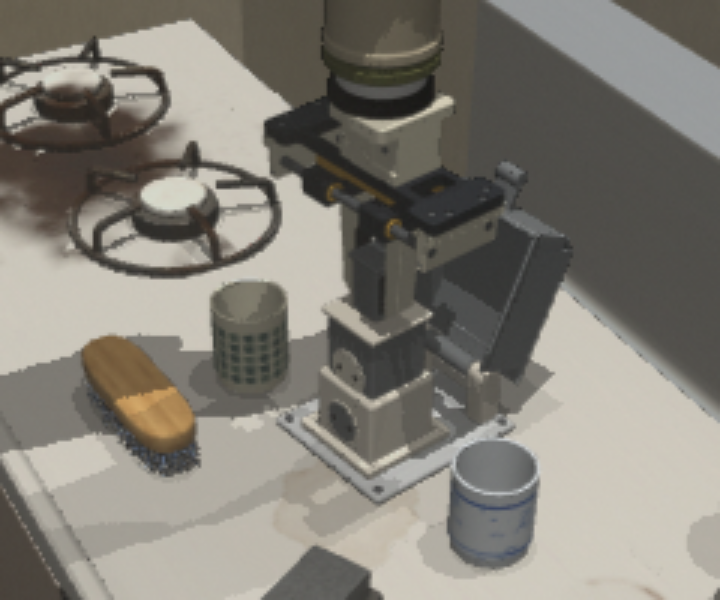

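arm_command(plan=[{"dx":-0.01,"dy":0,"dz":0,"ax":0,"ay":0,"az":0,"fingers":0.9},{"dx":-0.02,"dy":0,"dz":0,"ax":0,"ay":0,"az":0,"fingers":0.9},{"dx":-0.03,"dy":0,"dz":0,"ax":0,"ay":0,"az":0,"fingers":0.9},{"dx":-0.038,"dy":0,"dz":0,"ax":0,"ay":0,"az":0,"fingers":0.9},{"dx":-0.043,"dy":0,"dz":0,"ax":0,"ay":0,"az":0,"fingers":0.9},{"dx":-0.047,"dy":0,"dz":0,"ax":0,"ay":0,"az":0,"fingers":0.9},{"dx":-0.047,"dy":0,"dz":0,"ax":0,"ay":0,"az":0,"fingers":0.9},{"dx":-0.047,"dy":0,"dz":0,"ax":0,"ay":0,"az":0,"fingers":0.9}])

```text
time: 12.8
position: [529.6, -177.3, 185.4]
tool_rot: [3.087, 1.567, -1.437]
ft_force: [2.4, -2.4, -5.2]
gripper_width: 33.4
```

```bash
python3 - <<'E'
from h import *
uv(); g=save('side','s14.png')
cv2.imwrite('pics/s14z.png',cv2.resize(g['frame'][40:240,200:440],None,fx=3,fy=3)[:,:,::-1])
E
```

```text
t 12.8 u 486.6 v -274.1 z 185.4 F [ 2.4 -2.4 -5.2] w 33.441771961051025
[[0.001, -0.982, -0.187], [-0.004, -0.187, 0.982], [-1.0, 0.0, -0.004]]
```

View pics/s14z.png

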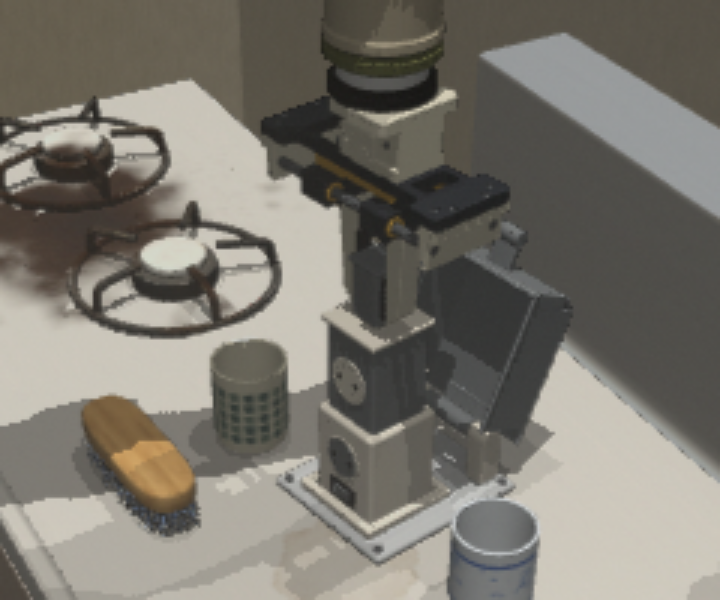

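arm_command(plan=[{"dx":-0.001,"dy":0,"dz":0,"ax":0,"ay":0,"az":0,"fingers":0.9},{"dx":-0.002,"dy":0,"dz":0,"ax":0,"ay":0,"az":0,"fingers":0.9},{"dx":-0.002,"dy":0,"dz":0,"ax":0,"ay":0,"az":0,"fingers":0.9},{"dx":-0.002,"dy":0,"dz":0,"ax":0,"ay":0,"az":0,"fingers":0.9}])

```text
time: 13.25
position: [529.5, -177.3, 186.1]
tool_rot: [2.812, 1.568, -1.712]
ft_force: [5.4, -3.3, -17.3]
gripper_width: 33.4
```

```bash
python3 - <<'E'
from h import *
uv();import time
d=save('scene','sc15.png')
cv2.imwrite('pics/sc15z.png',cv2.resize(d['frame'][60:240,220:440],None,fx=3,fy=3)[:,:,::-1]); uv()
E
```

```text
t 13.25 u 486.5 v -274.1 z 186.1 F [  5.4  -3.3 -17.3] w 33.35081151114522
[[-0.0, -0.982, -0.187], [-0.003, -0.187, 0.982], [-1.0, 0.001, -0.003]]
t 13.3 u 486.5 v -274.1 z 186.1 F [  6.1  -3.3 -17.4] w 33.52411361978416
[[-0.0, -0.982, -0.187], [-0.003, -0.187, 0.982], [-1.0, 0.001, -0.003]]
```

View pics/sc15z.png

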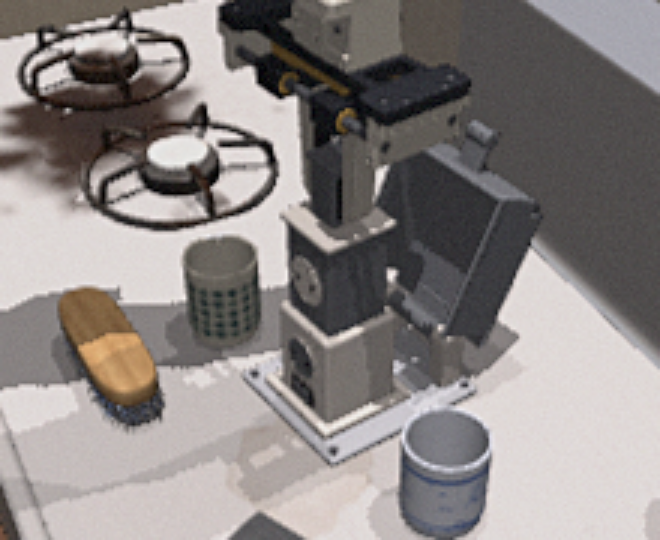

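```bash
python3 -c "
from h import *
manip.job_done(); uv()"
```

```text
the job is handed in; nothing more can be done
the job is handed in; nothing more can be done
```

The job is handed in with the tower held at full height, both buttons squeezed and the hood open; the hand-in gave no verdict.

- **Hood:** I pinched its tab, swung it back and lowered it onto the stop at roughly 0.4 rad/s (estimated from the arm path, not measured). It still looked open in the last image.
- **Tower:** I squeezed the buttons with 40 N and drew the tower straight up.
- **Height check:** The tool rose 160.1 mm from the grip height. A further 2 mm of commanded lift gained only 0.7 mm, while the pull on the wrist rose from about 5 N to 17 N. That fits a solid second stop with no slip.
- **Other things on the worktop:** The last images show both cups and the brush unmoved. The bowl and whetstone were not fully in view by then, but the gripper never went near them.

Two readings did not agree:

- **Flange position:** The tower axis, found from the grip and the hinge, sits about 24 mm in front of the flange's visible centre. I gripped by the grip itself.
- **Button width:** The fingers stopped at 33.5 mm, where 32 mm means both buttons fully in. The sideways force changed with no movement and the bolts let go, so I took both buttons as pressed far enough.

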